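# Stack the cutter set on the upright arbor

### The arm

A 7-joint arm with a two-finger parallel gripper is mounted at the origin on a cart in front of the work surface, level with it; the furniture and walls round the work are solid. World frame = base frame: x ahead of the robot, y to its left, z up, the work surface at z = 0. Lengths are in m, angles in rad, forces in N, time in s.
With the tool pointing down it reaches from about 0.4 to 0.9 m from the base axis. Payload 5.6 kg.
Tool frame: the origin (TCP) lies midway between the tips of the shut fingers; the grasp point (between the pads) lies 19 mm behind it; y points along the fingers, z is the direction in which the jaws open and shut, and the axes are right-handed (so a half turn about y gives the same grasp; the last joint's range is limited). The gripper opens to 92 mm and grips with 3 to 60 N. Pads are 20 mm wide; open, the fingers measure 128 mm over their backs; the gripper's body (75 mm by 189 mm) begins 69 mm behind the grasp point.
Start: joints at [-1.383, 0.468, -0.012, 1.603, 0.006, 1.071, -0.056], TCP at [0.149, 0.633, 0.215] pointing down, gripper open.
Joint ranges: [-2.53, 2.53], [-0.31, 2.02], [-1.57, 1.55], [0.28, 2.44], [-1.29, 4.43], [0.15, 1.84], [-2.92, 2.92]. Speed limits (rad/s): [2.57, 2.57, 3.14, 3.14, 3.14, 3.14, 3.14].

### API

Orientations are given as a 3x3 rotation matrix whose columns are the frame's x, y, z axes.
In Python, from station import env, effector, solver, viewer, workorder, search_frame, tip_of gives the robot as it stands. Calls block until the motion is done:
- env.reach(position, orientation): joint-space move of the TCP to a pose.
- env.movel(position, frame=None, rate=0.15): straight line of the TCP; frame=None keeps the orientation; rate is the mean speed in m/s.
- env.goto_joints(angles): joint-space move.
- effector.release() and effector.grasp(squeeze=None): open the fingers fully, or close them until they stop; squeeze is the grip in N (None keeps the last).
- env.pause(seconds).
- solver.inverse_kinematics(position, orientation): joint angles nearest the present ones, or None.
- env.sense(): the state.
- viewer.read_camera(name): name is "scene" or "top"; returns (picture, depth): 420x560x3 uint8, red, green, blue; 420x560 float32, m along the optical axis (not along the pixel's ray), 0 where there is no reading.
- viewer.camera_info(name): a dict with "intrinsics" (3x3 intrinsics, pixels), "eye" and "rotation" of the camera in the world. Camera axes: x right, y up, looking along -z (the intrinsics and any distortion apply to the point x, -y, -z); pixel columns grow to the right and rows downward; lengths in m; the calibration is good to about 2 mm. A picture is of the moment at which its call begins. camera_info takes no time and is no camera call.
A pose or a line that the arm cannot do raises env.PlanningError and nothing moves.
- workorder.finish_job(): hands the job in, once; it reports no verdict.
Trained networks look in the newest picture that a camera, given by its name, has taken for a name from the list of things; names that differ only in an ending like _2 or _b are one class to them, and where a whole thing is asked for, a point or a joint stands for the part that bears it (a point fixed in the world has none). Each returns a list of dicts, best first, with "score" (0 to 1); they miss things now and then, are a little off and sometimes report something else, mostly with a low value. They report only what shows in the picture. A call takes as long as a camera call. They do not tell look-alikes from the thing itself.
- search_frame(camera, name): "at" ([x, y, z] in m, in world coordinates, good to about 4 mm: the middle of the surface that is visible of it).
- tip_of(camera, name): "at" ([x, y, z] in m, in world coordinates, good to about 4 mm: a listed point, or the origin of a listed thing).
The state is a dict: "t": time; "joint_positions": joint angles; "joint_velocities": joint speeds; "tau": joint torques, N m; "ee_pos": TCP position; "tcp_rot": TCP orientation; "wrist_force": force on the tool from outside, world axes, zero at the start; "moment": the same for the moment, N m; "gripper_width": finger opening in m.
Only numpy, scipy, OpenCV 4.12 (cv2) and the standard library are available. Lean on these libraries where they do the work, as an engineer would, in place of code of your own. Each camera call takes 0.05 s, during which the arm holds its last target.

### The job

Make up the cutter set on the upright post of the green-flanged arbor stand: thread on the blue long spacer first, then the gold toothed cutter, then the white short spacer, and the red end collar last, so that each ring lies flat on the one below. Let go of everything, and leave the collet, the bright hex key and the T-nut lying among the rings where they are.

Things in the scene. Friction and masses are not known exactly. Their poses are not given: they have to be found in the camera images.
- arbor_stand: arbor stand, fixed to the bench: a round green flange, 84 mm across and 12 mm thick, with a bright steel post of 20 mm diameter standing upright in its middle. The post's top is 68 mm above the bench; its last 7 mm taper to 10 mm diameter. Four flat screw heads in the flange. Origin on the post's axis at the bench (underside of the flange), z up
- long_spacer: blue ring, 50 mm outside diameter, 18 mm high, about 0.2 kg, bore 28 mm right through. Lies flat; origin on its axis at the underside, z up. Like the other three rings it has a dark keyway line in the bore, which does not matter: any yaw will do, and it may be gripped from above across any diameter
- cutter: gold-coloured milling cutter, a ring with 16 square teeth all round, 58 mm across the teeth, 14 mm high, about 0.22 kg, bore 28 mm right through. Lies flat; origin on its axis at the underside, z up
- short_spacer: white ring, 46 mm outside diameter, 12 mm high, about 0.14 kg, bore 28 mm right through. Lies flat; origin on its axis at the underside, z up
- end_collar: red ring with fine black ribs round its rim, 44 mm outside diameter, 12 mm high, about 0.12 kg, bore 28 mm right through. Lies flat; origin on its axis at the underside, z up
- er_collet: bystander: grey steel spring collet with slits, standing upright, 33 mm across, 46 mm high, loose. Origin at the middle of its underside
- hex_key_loose: bystander: bright L-shaped hex key lying flat, 80 x 33 mm, 6 mm thick, loose. Origin at the middle of its 80 x 33 mm outline, at the underside; x along the long side
- spare_t_nut: bystander: small grey steel T-nut block, 28 x 28 x 18 mm, loose. Origin at the middle of its underside
Things that resemble listed ones, but are neither listed nor needed, are in the scene too. What is meant by the short_spacer is not pink or turquoise, and is the larger of those in its own colour.

How it is judged:
By the outcome, as a careful person would: the job done as asked, in the order asked, and still so for the second after the job is handed in, with the robot touching nothing.
It also fails if it takes over 96 s, if anything falls off the work surface, if the arm or the gripper's body presses on something with over 40 N, if the wrist force passes 120 N, or if a joint passes its speed limit or range.

## Working session

There is one attempt and no reset: what is moved stays moved. The work goes in short steps, each a Python script; the robot and the scene stay as the last script left them, time stands still between calls to the robot, and variables do not carry over. Pictures are saved under pics/ and viewed, and the job is handed in when it is done.

```bash
ls; mkdir -p pics; python3 - <<'E'
from station import env, viewer, search_frame, tip_of
import cv2, numpy as np
for c in ["scene","top"]:
    p,d=viewer.read_camera(c); cv2.imwrite(f"pics/{c}0.png",p[:,:,::-1]); np.save(f"{c}0.npy",d)
    i=viewer.camera_info(c); print(c,i)
for n in ["arbor_stand","long_spacer","cutter","short_spacer","end_collar","er_collet","hex_key_loose","spare_t_nut"]:
    for r in tip_of("top",n): print(n,np.round(r["at"],3),round(r["score"],2))
s=env.sense();print(s["t"],s["ee_pos"],s["tcp_rot"],s["gripper_width"])
E
```

```text
pics
scene {'intrinsics': array([[535.2572887 ,   0.        , 280.97904397],
       [  0.        , 535.2572887 , 214.66873523],
       [  0.        ,   0.        ,   1.        ]]), 'eye': array([-0.25736166,  0.57286048,  0.49108336]), 'rotation': array([[-5.84101760e-01,  3.26038972e-01, -7.43319395e-01],
       [-8.11680102e-01, -2.35458433e-01,  5.34541616e-01],
       [-7.39420849e-04,  9.15564260e-01,  4.02171031e-01]])}
top {'intrinsics': array([[464.15229942,   0.        , 273.85775254],
       [  0.        , 464.15229942, 210.59003867],
       [  0.        ,   0.        ,   1.        ]]), 'eye': array([0.49293104, 0.00723293, 1.11591162]), 'rotation': array([[ 0.00204759,  0.99832219, -0.05786726],
       [-0.99996851,  0.00160041, -0.00777303],
       [-0.00766738,  0.05788135,  0.99829402]])}
arbor_stand [ 0.602 -0.209  0.001] 0.88
arbor_stand [0.442 0.211 0.001] 0.71
long_spacer [ 0.468  0.076 -0.001] 0.81
cutter [ 0.47  -0.08   0.002] 0.74
short_spacer [ 0.621  0.09  -0.   ] 0.75
short_spacer [0.647 0.009 0.003] 0.68
short_spacer [0.536 0.166 0.   ] 0.62
short_spacer [0.701 0.206 0.001] 0.59
end_collar [ 0.443 -0.221  0.   ] 0.44
er_collet [ 0.588 -0.066 -0.   ] 0.68
hex_key_loose [ 0.611  0.2   -0.002] 0.4
spare_t_nut [0.438 0.208 0.002] 0.55
0.5 [0.14875168 0.63272887 0.21454932] [[ 9.73461034e-01  4.93065180e-05  2.28852818e-01]
 [-2.28852816e-01 -5.32565174e-05  9.73461035e-01]
 [ 6.01858782e-05 -9.99999997e-01 -4.05592090e-05]] 0.0918631919223746
```

View pics/top0.png

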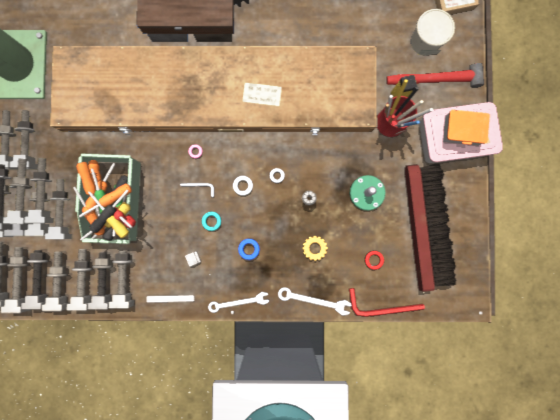

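View pics/scene0.png

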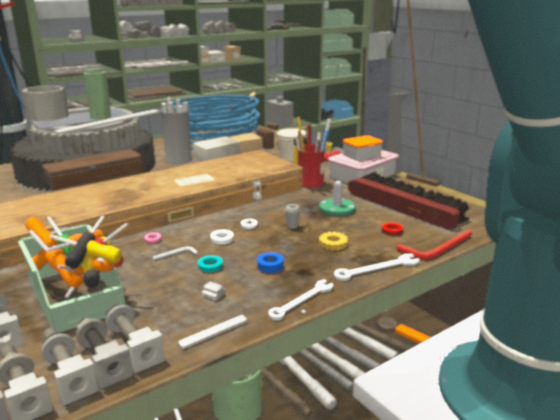

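```bash
cat > h.py <<'E'
from station import env, viewer, effector, solver, workorder, search_frame, tip_of
import cv2, numpy as np
def ray(c,u,v,z):
    i=viewer.camera_info(c);K=i["intrinsics"]
    d=i["rotation"]@np.stack([(u-K[0,2])/K[0,0],-(v-K[1,2])/K[1,1],-np.ones_like(u)])
    return i["eye"][:,None]+d*((z-i["eye"][2])/d[2])
def proj(c,P):
    i=viewer.camera_info(c);K=i["intrinsics"];q=i["rotation"].T@(np.asarray(P)-i["eye"])
    return np.array([K[0,2]+K[0,0]*q[0]/-q[2],K[1,2]-K[1,1]*q[1]/-q[2]])
def cloud(c,d):
    i=viewer.camera_info(c);K=i["intrinsics"];v,u=np.mgrid[:d.shape[0],:d.shape[1]]
    q=np.stack([(u-K[0,2])/K[0,0]*d,-(v-K[1,2])/K[1,1]*d,-d],-1)
    return q@i["rotation"].T+i["eye"]
E
python3 - <<'E'
from h import *
p=cv2.imread("pics/top0.png");d=np.load("top0.npy");C=cloud("top",d)
crop=p[135:275,180:400];cv2.imwrite("pics/crop0.png",cv2.resize(crop,None,fx=3.6,fy=3.6,interpolation=cv2.INTER_CUBIC))
for n,(u,v,h) in dict(blue=(249,249,.018),gold=(315,248,.014),whiteL=(242,186,.012),whiteS=(277,175,.012),red=(374,260,.012)).items():
    r=17
    W=C[v-r:v+r+1,u-r:u+r+1]
    m=(W[...,2]>h*.5)
    # keep within 
    P=W[m];zt=np.median(P[:,2])
    cnt,_=cv2.findContours(m.astype(np.uint8),cv2.RETR_EXTERNAL,cv2.CHAIN_APPROX_NONE)
    c=max(cnt,key=len);(cx,cy),ra=cv2.minEnclosingCircle(c)
    M=cv2.moments(cv2.drawContours(np.zeros(m.shape,np.uint8),[c],-1,1,-1),True)
    uu=np.array([M['m10']/M['m00']+u-r]);vv=np.array([M['m01']/M['m00']+v-r])
    diam=2*np.sqrt(M['m00']/np.pi)
    print(n,"ztop",round(zt,4),"n",m.sum(),"px",uu,vv,"diam mm",diam*(1.11-h)/464*1000, "xyz",ray("top",uu,vv,h).ravel().round(4), "mean xy", P[:,:2].mean(0).round(4))
W=C[165:220,345:395];
m=W[...,2]>.055;P=W[m];print("post",m.sum(),P.mean(0) if m.sum() else W[...,2].max())
m=(W[...,2]>.007)&(W[...,2]<.02)
c=max(cv2.findContours(m.astype(np.uint8),cv2.RETR_EXTERNAL,cv2.CHAIN_APPROX_NONE)[0],key=len)
M=cv2.moments(cv2.drawContours(np.zeros(m.shape,np.uint8),[c],-1,1,-1),True)
print("flange",ray("top",np.array([M['m10']/M['m00']+345]),np.array([M['m01']/M['m00']+165]),.012).ravel())
print(cv2.minEnclosingCircle(c))
# table height
print("table",np.median(C[270:280,200:350,2]))
E
```

```text
blue ztop 0.0171 n 248 px [248.06837607] [248.67521368] diam mm 49.75231292341133 xyz [0.4665 0.0764 0.018 ] mean xy [0.4666 0.0757]
gold ztop 0.0134 n 332 px [314.23165138] [247.72247706] diam mm 55.65329440331894 xyz [ 0.469  -0.0799  0.014 ] mean xy [ 0.4694 -0.078 ]
whiteL ztop 0.0113 n 190 px [242.04827586] [185.00689655] diam mm 45.47140964331341 xyz [0.6181 0.092  0.012 ] mean xy [0.6162 0.0907]
whiteS ztop 0.0089 n 90 px [276.07954545] [175.04545455] diam mm 25.048444122347192 xyz [0.6421 0.0107 0.012 ] mean xy [0.6345 0.0107]
red ztop 0.0113 n 177 px [373.61732852] [259.57039711] diam mm 44.44053754063436 xyz [ 0.4413 -0.2203  0.012 ] mean xy [ 0.4424 -0.2151]
post 79 [ 0.57896398 -0.16235989  0.27749512]
flange [ 0.60116084 -0.20617036  0.012     ]
((21.97916603088379, 27.22916603088379), 17.538475036621094)
table -0.0016400468490149755
```

View pics/crop0.png

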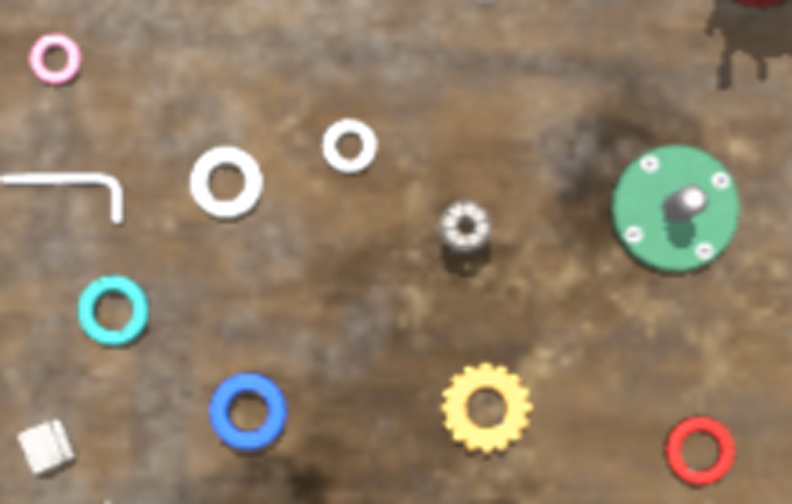

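The two white rings are at (242,186) and (277,175). The first measures about 46 mm and the second is clearly smaller, so the short spacer is (242,186). The pink ring (195,151) and the turquoise one (211,221) are decoys. Next I'll refine the centres by colour.

```bash
cat >> h.py <<'E'
def cen(bgr,box,test,h):
    u0,v0,u1,v1=box;S=8
    im=cv2.resize(bgr[v0:v1,u0:u1],None,fx=S,fy=S,interpolation=cv2.INTER_CUBIC)
    hsv=cv2.cvtColor(im,cv2.COLOR_BGR2HSV).astype(int)
    m=test(hsv).astype(np.uint8)
    c=max(cv2.findContours(m,cv2.RETR_EXTERNAL,cv2.CHAIN_APPROX_NONE)[0],key=cv2.contourArea)
    c=cv2.convexHull(c)
    q=c[:,0,:].astype(float);u=(q[:,0]+.5)/S-.5+u0;v=(q[:,1]+.5)/S-.5+v0
    W=ray("top",u,v,h)[:2].T.astype(np.float32)
    e=cv2.fitEllipse(W.reshape(-1,1,2)*1000)
    return np.array(e[0])/1000,np.array(e[1])
T=dict(blue=((230,230,268,268),lambda x:(x[...,0]>95)&(x[...,0]<130)&(x[...,1]>120)&(x[...,2]>100),.018),
gold=((296,230,334,268),lambda x:(x[...,0]>18)&(x[...,0]<35)&(x[...,1]>90)&(x[...,2]>170),.014),
white=((224,168,260,204),lambda x:(x[...,1]<50)&(x[...,2]>170),.012),
red=((356,242,392,278),lambda x:((x[...,0]<8)|(x[...,0]>170))&(x[...,1]>130)&(x[...,2]>140),.012),
flange=((345,170,392,216),lambda x:(x[...,0]>60)&(x[...,0]<90)&(x[...,1]>70)&(x[...,2]>80),.012))
E
python3 - <<'E'
from h import *
p=cv2.imread("pics/top0.png")
for n,a in T.items(): print(n,*cen(p,*a))
m=cen(p,(364,182,382,198),lambda x:(x[...,1]<40)&(x[...,2]>190),.068);print("post",m)
print(proj("top",[.602,-.207,.068]))
v=p[165:220,345:395];cv2.imwrite("pics/post.png",cv2.resize(v,None,fx=10,fy=10,interpolation=cv2.INTER_CUBIC))
d=np.load("top0.npy");C=cloud("top",d);print(C[184:198,366:380,2].round(3))
E
```

```text
blue [0.46611545 0.07543851] [49.68273544 49.90314102]
gold [ 0.46919638 -0.08114808] [59.13899994 61.27841187]
white [0.61846997 0.0914071 ] [48.11197281 49.63242722]
red [ 0.44121216 -0.22144795] [45.70199203 46.55582809]
flange [ 0.60076971 -0.20627409] [82.98707581 84.1476593 ]
post (array([ 0.60180859, -0.20708701]), array([12.33983231, 13.64042473]))
[372.134784   189.43642536]
[[0.009 0.013 0.015 0.01  0.015 0.011 0.012 0.009 0.013 0.011 0.013 0.014
  0.014 0.015]
 [0.012 0.014 0.012 0.016 0.011 0.011 0.014 0.011 0.012 0.008 0.007 0.013
  0.01  0.01 ]
 [0.012 0.013 0.009 0.009 0.06  0.063 0.063 0.01  0.01  0.013 0.012 0.011
  0.014 0.016]
 [0.011 0.013 0.045 0.061 0.064 0.069 0.067 0.066 0.061 0.015 0.011 0.01
  0.01  0.013]
 [0.01  0.051 0.059 0.063 0.069 0.069 0.066 0.066 0.068 0.064 0.012 0.012
  0.013 0.014]
 [0.045 0.058 0.064 0.067 0.068 0.066 0.067 0.065 0.07  0.066 0.013 0.011
  0.014 0.013]
 [0.048 0.062 0.064 0.064 0.068 0.067 0.065 0.072 0.067 0.065 0.01  0.015
  0.013 0.01 ]
 [0.048 0.056 0.063 0.064 0.07  0.071 0.07  0.069 0.067 0.064 0.01  0.011
  0.013 0.012]
 [0.048 0.054 0.061 0.065 0.065 0.065 0.067 0.065 0.066 0.059 0.012 0.01
  0.013 0.01 ]
 [0.039 0.05  0.057 0.06  0.064 0.061 0.063 0.062 0.061 0.011 0.012 0.013
  0.011 0.012]
 [0.033 0.043 0.049 0.058 0.065 0.062 0.062 0.012 0.008 0.009 0.014 0.013
  0.01  0.015]
 [0.018 0.027 0.036 0.046 0.041 0.009 0.011 0.01  0.011 0.011 0.011 0.01
  0.012 0.008]
 [0.01  0.018 0.015 0.015 0.012 0.005 0.01  0.006 0.015 0.014 0.012 0.014
  0.011 0.012]
 [0.012 0.011 0.01  0.011 0.011 0.012 0.01  0.015 0.008 0.015 0.013 0.012
  0.009 0.01 ]]
```

View pics/post.png

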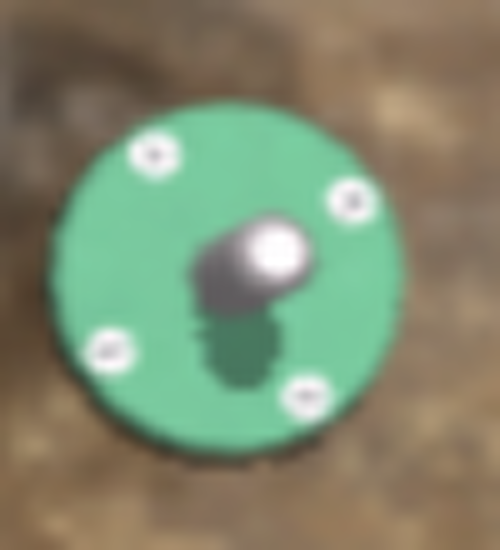

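```bash
cat >> h.py <<'E'
def R(th):
    z=np.array([np.cos(th),np.sin(th),0]);y=np.array([0,0,-1.]);return np.stack([np.cross(y,z),y,z],1)
POST=np.array([.6012,-.2066])
E
python3 - <<'E'
from h import *
C=cloud("top",np.load("top0.npy"));
for n,b in dict(brush=(405,165,455,290),cup=(375,80,415,140),carrots=(75,150,150,245),bins=(0,245,140,310),box=(50,45,380,130),pink=(425,100,500,160)).items():
    P=C[b[1]:b[3],b[0]:b[2]].reshape(-1,3);P=P[P[:,2]<.5];P=P[P[:,2]>.02];print(n,P.min(0).round(3),P.max(0).round(3),np.percentile(P[:,2],97).round(3))
for n,p in dict(blue=(.466,.0755),gold=(.469,-.0805),white=(.618,.0915),red=(.4412,-.221),post=POST).items():
  for th in (0,np.pi/2,np.pi,-np.pi/2):
    for z in (.16,.005):
      q=solver.inverse_kinematics([*p,z],R(th)); print(n,round(th,2),z,None if q is None else np.round(q,2))
E
```

```text
brush [ 0.374 -0.402  0.02 ] [ 0.665 -0.296  0.048] 0.044
cup [ 0.733 -0.3    0.02 ] [ 0.871 -0.216  0.171] 0.149
carrots [0.48  0.318 0.02 ] [0.681 0.462 0.139] 0.123
bins [0.325 0.349 0.02 ] [0.474 0.663 0.052] 0.047
box [ 0.745 -0.234  0.02 ] [0.941 0.536 0.067] 0.063
pink [ 0.674 -0.505  0.02 ] [ 0.808 -0.302  0.171] 0.101
blue 0 0.16 [-0.75  0.26  0.6   2.11 -0.2   0.83 -0.03]
blue 0 0.005 [-0.51  0.54  0.34  2.17 -0.38  0.48  0.12]
blue 1.57 0.16 [-0.59  0.24  0.41  2.1  -0.13  0.82  1.47]
blue 1.57 0.005 [-0.34  0.52  0.14  2.16 -0.15  0.46  1.48]
blue 3.14 0.16 [ 0.78  0.64 -1.31  2.02  0.72  1.06  2.26]
blue 3.14 0.005 [-0.12  0.53 -0.13  2.15  0.15  0.47  2.78]
blue -1.57 0.16 [-0.95  0.3   0.84  2.12 -0.3   0.84 -1.49]
blue -1.57 0.005 [-0.64  0.57  0.5   2.18 -0.55  0.52 -1.29]
gold 0 0.16 [-0.59  0.3   0.82  2.11 -0.3   0.84  0.41]
gold 0 0.005 [-0.42  0.61  0.64  2.18 -0.69  0.56  0.74]
gold 1.57 0.16 [-0.47  0.28  0.67  2.1  -0.23  0.83  1.91]
gold 1.57 0.005 [-0.1   0.53  0.24  2.16 -0.27  0.48  1.92]
gold 3.14 0.16 [-0.93  0.59  1.37  2.12 -0.7   1.01 -2.33]
gold 3.1
[... 888 characters left out ...]
4 0.16 [-0.6   0.64  1.36  2.08 -0.74  1.04 -2.01]
red 3.14 0.005 [-0.42  0.89  1.11  2.15 -1.13  0.88 -1.74]
red -1.57 0.16 [-0.28  0.34  0.82  2.07 -0.33  0.86 -0.84]
red -1.57 0.005 [-0.05  0.6   0.55  2.13 -0.6   0.56 -0.62]
post 0 0.16 [-0.37  0.67  0.95  1.73 -0.61  1.07  0.79]
post 0 0.005 [-0.26  0.85  0.78  1.79 -0.79  0.84  0.91]
post 1.57 0.16 [-0.22  0.57  0.7   1.72 -0.43  1.    2.21]
post 1.57 0.005 [ 0.05  0.72  0.31  1.77 -0.32  0.7   2.11]
post 3.14 0.16 [-0.53  0.92  1.34  1.74 -0.94  1.29 -2.1 ]
post 3.14 0.005 [-0.44  1.05  1.1   1.8  -1.1   1.05 -2.03]
post -1.57 0.16 [-0.42  0.71  1.04  1.73 -0.68  1.11 -0.73]
post -1.57 0.005 [-0.3   0.88  0.84  1.8  -0.85  0.87 -0.62]
```

```bash
cat >> h.py <<'E'
def st(l):
    s=env.sense();print(l,"t%.1f"%s["t"],s["ee_pos"].round(4),"w%.4f"%s["gripper_width"],"F",s["wrist_force"].round(1),flush=True);return s
def pick(xy,squeeze,zg=.004,hi=.14):
    env.reach([*xy,hi],R(0));st("above")
    env.movel([*xy,zg],rate=.15)
    st("down");effector.grasp(squeeze);st("grasp")
    env.movel([*xy,hi],rate=.2);st("up")
def place(base,xy=POST,zg=.004,hi=.15):
    env.reach([*xy,hi],R(0));st("over post")
E
python3 - <<'E'
from h import *
st("start")
env.reach([.466,.0755,.2],R(0))
pick([.466,.0755],25)
place(.012)
p,d=viewer.read_camera("top");cv2.imwrite("pics/b1.png",cv2.resize(p[120:300,240:480,::-1],None,fx=3,fy=3))
p,d=viewer.read_camera("scene");cv2.imwrite("pics/b2.png",cv2.resize(p[100:300,240:440,::-1],None,fx=3,fy=3))
E
```

```text
start t0.5 [0.1488 0.6327 0.2145] w0.0919 F [-0.2 -0.2  0. ]
above t3.1 [0.4655 0.0756 0.1396] w0.0920 F [ 0.5 -0.3  0.1]
down t4.2 [0.4669 0.0756 0.0049] w0.0916 F [-0.2  0.5  0.1]
grasp t4.9 [0.4661 0.0755 0.0041] w0.0490 F [-0.2 -0.3  1.3]
up t5.8 [0.465  0.0755 0.1391] w0.0489 F [-1.1 -0.2 -1.4]
over post t6.9 [ 0.6011 -0.2045  0.1492] w0.0491 F [ 0.5  0.  -2.6]
```

View pics/b2.png

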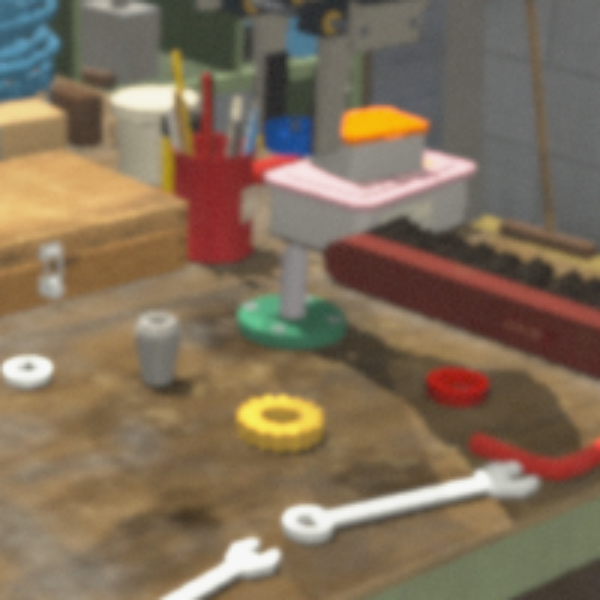

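View pics/b1.png

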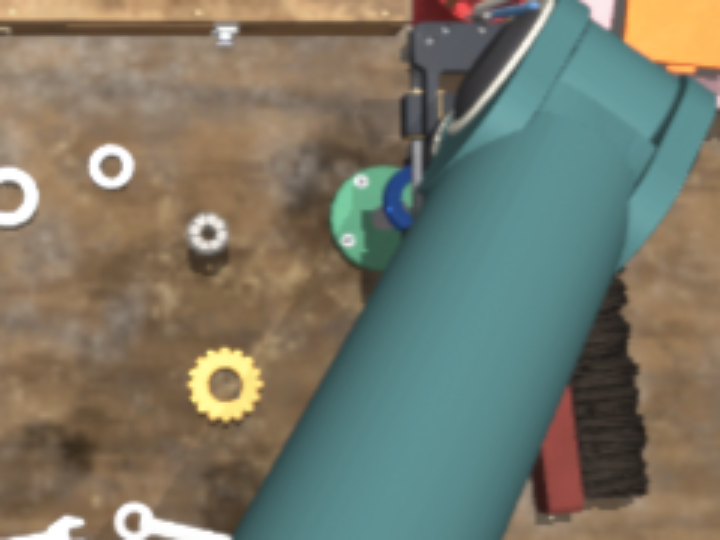

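The blue ring is in the gripper over the post: (290,135) in the scene crop, with the post at (294,260). I'll lower it in stages and watch the wrist force.

```bash
cat >> h.py <<'E'
def lower(base,xy=POST,zg=.004,open_up=True):
    f0=env.sense()["wrist_force"]
    for z in (.066,.058,.045,.03,.0):
        zt=max(base+.001,z)+zg
        if zt-zg>.068+.004 or (z>0 and z<=base+.001): continue
        env.movel([*xy,zt],rate=.12)
        s=st("low %.3f"%zt);df=s["wrist_force"]-f0
        if np.linalg.norm(df)>12: print("FORCE",df);return False
    return True
def let():
    effector.release();s=st("open");p=s["ee_pos"];env.movel([p[0],p[1],.15],rate=.2);st("clear")
E
python3 - <<'E'
from h import *
st("0")
if lower(.012): let()
E
```

```text
0 t7.0 [ 0.6014 -0.2041  0.1497] w0.0488 F [-0.6  0.1 -2.3]
low 0.070 t7.9 [ 0.6017 -0.2069  0.0706] w0.0490 F [ 0.4 -0.6 -1.5]
low 0.062 t8.1 [ 0.6011 -0.2064  0.0619] w0.0488 F [-0.6 -0.4 -2.6]
low 0.049 t8.4 [ 0.6005 -0.2063  0.0483] w0.0492 F [-0.3 -0.2 -0.6]
low 0.034 t8.6 [ 0.6006 -0.2064  0.0334] w0.0490 F [ 0.1 -0.5 -2.1]
low 0.017 t8.9 [ 0.6009 -0.2065  0.0168] w0.0487 F [-0.3  0.1 -1.6]
open t9.7 [ 0.6012 -0.2066  0.017 ] w0.0919 F [ 0.3 -0.1 -0.5]
clear t10.5 [ 0.6005 -0.206   0.1489] w0.0923 F [-0.1 -0.5 -0.2]
```

```bash
python3 - <<'E'
from h import *
pick([.469,-.0805],30)
p,d=viewer.read_camera("top");cv2.imwrite("pics/c1.png",cv2.resize(p[120:300,240:480,::-1],None,fx=3,fy=3))
p,d=viewer.read_camera("scene");cv2.imwrite("pics/c2.png",cv2.resize(p[100:300,240:440,::-1],None,fx=3,fy=3))
E
```

```text
above t11.3 [ 0.4703 -0.0811  0.1402] w0.0923 F [ 0.9 -1.5  0.1]
down t12.3 [ 0.4696 -0.0809  0.0045] w0.0921 F [ 0.1 -0.4  0.2]
grasp t13.0 [ 0.4692 -0.0804  0.0042] w0.0570 F [0.4 0.4 3.6]
up t13.8 [ 0.4681 -0.0801  0.1391] w0.0573 F [ 0.   0.3 -2.8]
```

View pics/c2.png

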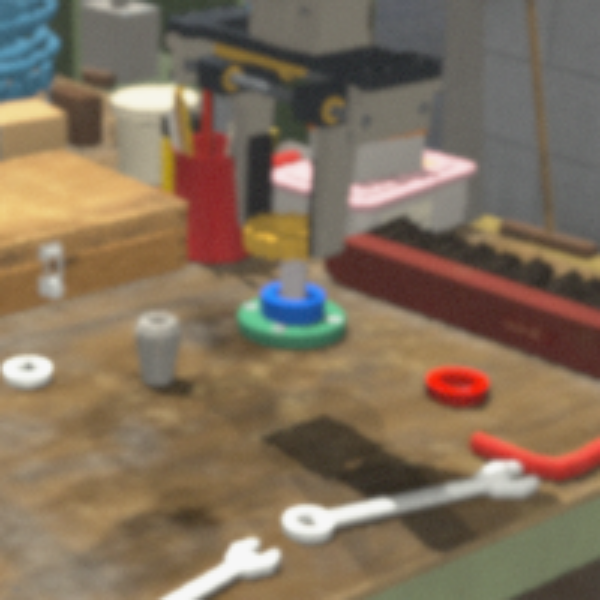

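View pics/c1.png

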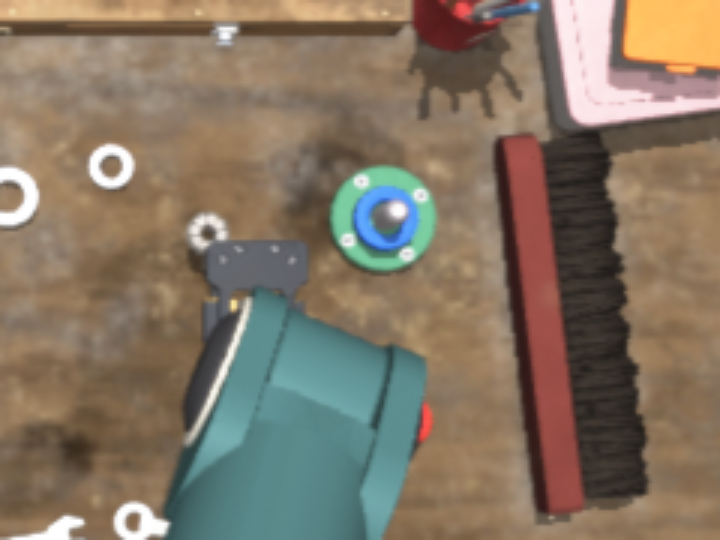

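The blue ring is seated flat on the flange, at (293,303) in the scene crop. The cutter is held level at (277,235). Next I'll place the cutter.

```bash
python3 - <<'E'
from h import *
place(.030); env.pause(.15)
if lower(.030):
    let()
    pick([.6183,.0917],20)
    p,d=viewer.read_camera("scene");cv2.imwrite("pics/d2.png",cv2.resize(p[100:300,200:400,::-1],None,fx=3,fy=3))
    p,d=viewer.read_camera("top");cv2.imwrite("pics/d1.png",cv2.resize(p[120:300,180:420,::-1],None,fx=3,fy=3))
E
```

```text
over post t14.7 [ 0.5999 -0.2058  0.1486] w0.0571 F [-0.6 -0.3 -1.6]
low 0.070 t15.6 [ 0.6017 -0.207   0.0706] w0.0566 F [ 0.7 -0.2 -1.6]
low 0.062 t15.9 [ 0.6011 -0.2064  0.0619] w0.0569 F [ 1.1  0.4 -1.7]
low 0.049 t16.1 [ 0.6006 -0.2063  0.0482] w0.0567 F [ 0.5 -0.4 -1.1]
low 0.035 t16.4 [ 0.6009 -0.2066  0.0348] w0.0570 F [-0.1 -0.4 -1.8]
open t17.1 [ 0.6012 -0.2066  0.035 ] w0.0921 F [-0.  -0.3 -0. ]
clear t17.8 [ 0.6006 -0.206   0.1491] w0.0920 F [0.  0.2 0.3]
above t18.9 [0.6184 0.0894 0.14  ] w0.0918 F [-0.3 -0.  -0. ]
down t20.0 [0.6191 0.0916 0.0049] w0.0918 F [-0.4 -0.5  0.1]
grasp t20.8 [0.6183 0.0917 0.004 ] w0.0453 F [-0.6 -0.7 -0.5]
up t21.6 [0.6172 0.0919 0.1388] w0.0452 F [ 0.3  0.2 -1.7]
```

View pics/d2.png

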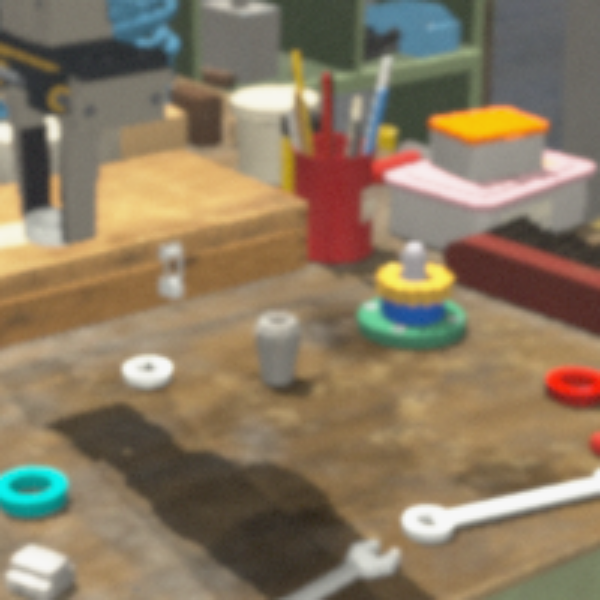

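View pics/d1.png

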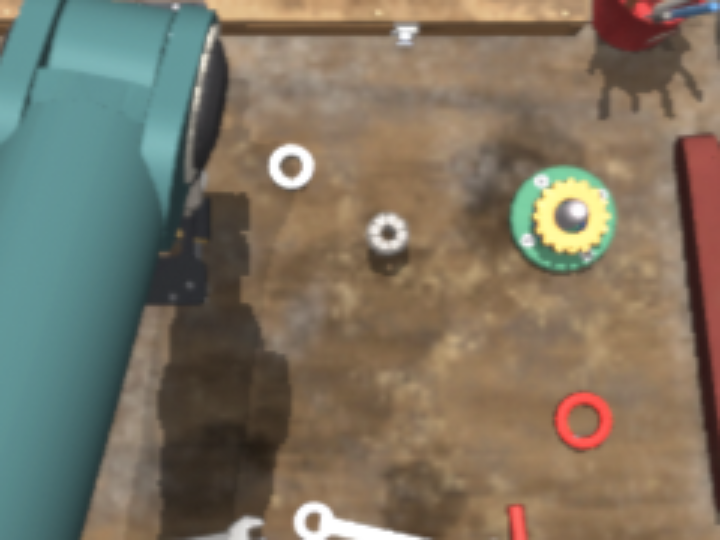

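The cutter lies flat on the blue ring, at (414,283) in the scene crop. The gripped white ring measures 45.3 mm, so it is the large one; the small one is still on the bench. I'll place it and go for the collar.

```bash
python3 - <<'E'
from h import *
place(.044); env.pause(.15)
if lower(.044):
    let()
    pick([.4413,-.2208],20)
    p,d=viewer.read_camera("scene");cv2.imwrite("pics/e2.png",cv2.resize(p[100:300,240:440,::-1],None,fx=3,fy=3))
    p,d=viewer.read_camera("top");cv2.imwrite("pics/e1.png",cv2.resize(p[120:300,240:480,::-1],None,fx=3,fy=3))
E
```

```text
over post t22.9 [ 0.6019 -0.2043  0.1495] w0.0448 F [ 0.6  0.7 -2.4]
low 0.070 t23.8 [ 0.6017 -0.207   0.0706] w0.0451 F [-0.3 -0.2 -2.3]
low 0.062 t24.1 [ 0.6011 -0.2064  0.0619] w0.0452 F [-0.2 -0.4 -1.4]
low 0.049 t24.3 [ 0.6009 -0.2065  0.0486] w0.0450 F [ 0.1 -0.3 -1.1]
open t25.1 [ 0.6012 -0.2066  0.049 ] w0.0918 F [ 0.1 -0.1 -0.4]
clear t25.8 [ 0.6007 -0.206   0.1492] w0.0919 F [-0.1 -0.3 -1.3]
above t26.5 [ 0.4419 -0.2205  0.1397] w0.0919 F [-0.4  0.6 -0.6]
down t27.5 [ 0.4419 -0.2212  0.0045] w0.0917 F [0.3 0.  0.6]
grasp t28.3 [ 0.4413 -0.2208  0.004 ] w0.0427 F [ 0.2 -0.   1.1]
up t29.2 [ 0.4407 -0.2202  0.1392] w0.0432 F [-0.4 -0.3 -0.9]
```

View pics/e2.png

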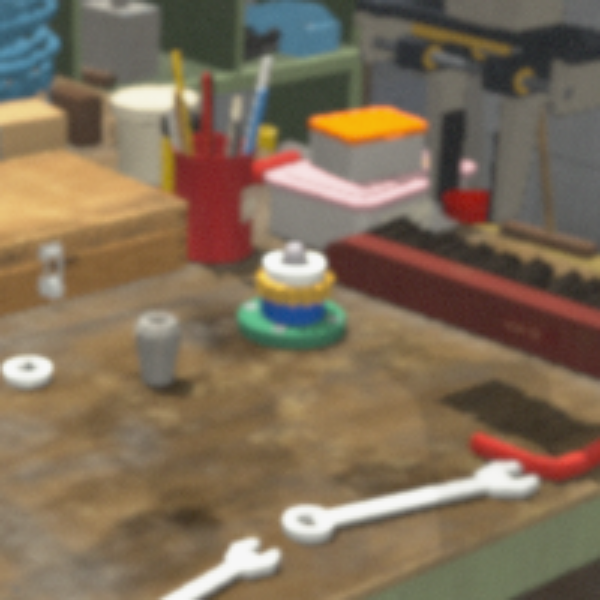

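View pics/e1.png

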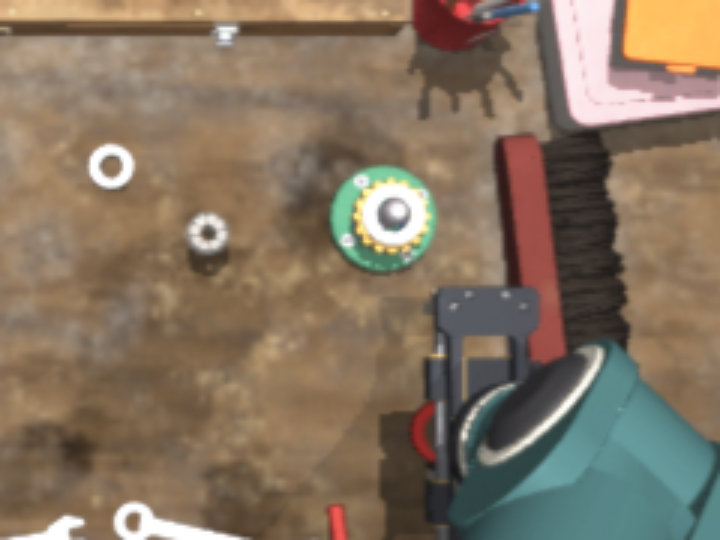

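The white ring is flat on the cutter, at (294,265) in the scene crop. The red collar is held level at (467,205). Last ring.

```bash
python3 - <<'E'
from h import *
place(.056); env.pause(.15)
if lower(.056):
    let()
    env.reach([.47,.0,.25],R(0)); st("away")
    p,d=viewer.read_camera("scene");cv2.imwrite("pics/f2.png",cv2.resize(p[130:230,290:390,::-1],None,fx=6,fy=6,interpolation=cv2.INTER_CUBIC))
    p,d=viewer.read_camera("top");cv2.imwrite("pics/f1.png",cv2.resize(p[120:300,160:420,::-1],None,fx=3,fy=3));C=cloud("top",d)
    u,v=proj("top",[*POST,.068]).round().astype(int);print(u,v);print(C[v-10:v+11,u-10:u+11,2][::2,::2].round(3))
E
```

```text
over post t30.0 [ 0.5999 -0.2071  0.1485] w0.0427 F [ 0.3 -1.   0.1]
low 0.070 t30.9 [ 0.6016 -0.207   0.0706] w0.0431 F [ 0.9  0.7 -1.1]
low 0.062 t31.2 [ 0.6011 -0.2064  0.0619] w0.0431 F [-0.1 -0.3 -1. ]
low 0.061 t31.4 [ 0.6013 -0.2066  0.0611] w0.0429 F [-0.3  0.1 -1.2]
open t32.3 [ 0.6012 -0.2066  0.061 ] w0.0916 F [-0.3  0.6 -0.3]
clear t32.9 [ 0.6008 -0.206   0.1494] w0.0918 F [ 0.2  1.2 -0.5]
away t33.9 [ 0.4703 -0.0005  0.2497] w0.0913 F [-0.4 -0.2 -0.5]
372 190
[[ 0.016  0.011  0.009  0.042  0.045  0.008  0.045  0.015  0.012 -0.002
   0.001]
 [ 0.016  0.043  0.042  0.067  0.065  0.067  0.066  0.068  0.008  0.012
  -0.002]
 [ 0.045  0.057  0.065  0.064  0.072  0.068  0.066  0.07   0.068  0.013
   0.009]
 [ 0.055  0.064  0.064  0.036  0.059  0.057  0.058  0.062  0.066  0.067
   0.012]
 [ 0.054  0.067  0.066  0.062  0.067  0.068  0.066  0.056  0.067  0.066
   0.013]
 [ 0.059  0.067  0.049  0.065  0.066  0.066  0.068  0.051  0.064  0.068
   0.066]
 [ 0.054  0.068  0.068  0.062  0.066  0.066  0.067  0.048  0.069  0.068
   0.043]
 [ 0.054  0.069  0.065  0.049  0.062  0.059  0.027  0.053  0.068  0.067
   0.011]
 [ 0.053  0.063  0.066  0.069  0.069  0.019  0.055  0.067  0.068  0.042
   0.015]
 [ 0.043  0.055  0.061  0.069  0.064  0.067  0.067  0.068  0.043  0.011
   0.015]
 [ 0.041  0.046  0.05   0.055  0.062  0.061  0.055  0.04   0.044  0.011
   0.01 ]]
```

View pics/f2.png

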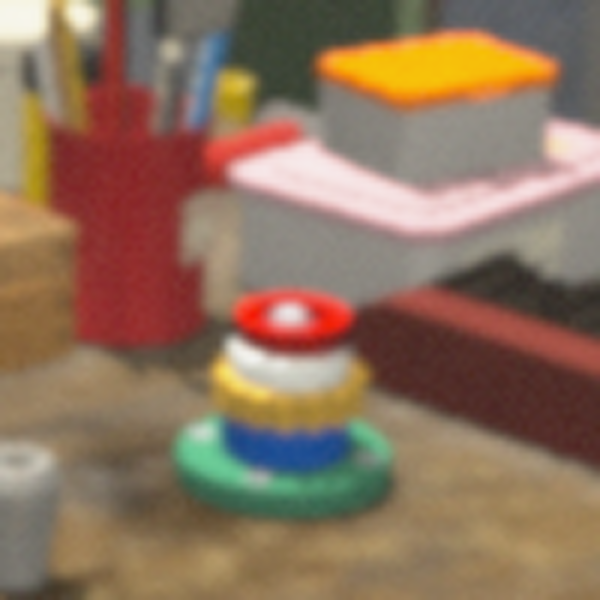

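View pics/f1.png

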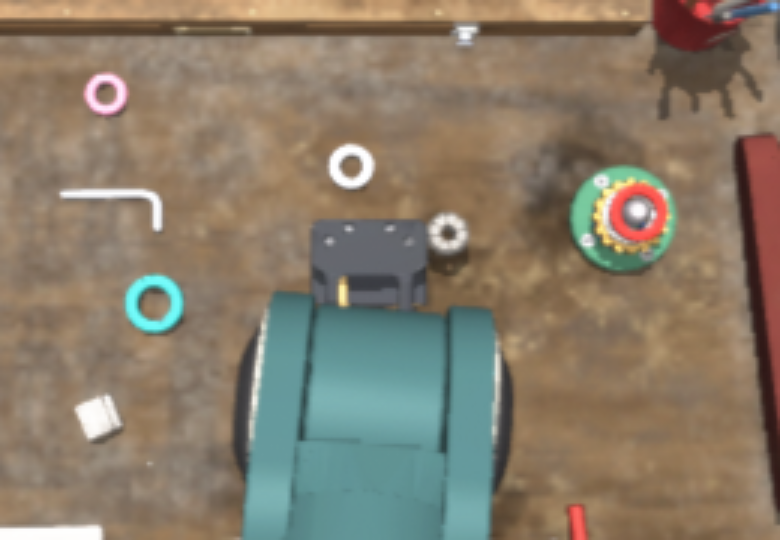

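The stack reads blue, gold, white, red, and the collar's top is level at about 0.067 m all round. The collet, hex key and T-nut are where they were.

```bash
python3 - <<'E'
from h import *
print(workorder.finish_job()); st("end")
E
```

```text
the job is handed in; nothing more can be done
None
the job is handed in; nothing more can be done
```

The cutter set is made up on the post: blue long spacer, gold cutter, white short spacer, then red end collar. The job was handed in at about 34 s of the 96 s allowed.

- **Right white ring:** I used the larger of the two. It measured 45.3 mm in the grip, and the smaller one is still on the bench.
- **Stack:** In the last pictures all four rings are in order and flat. The top camera's depth puts the collar's top at about 67 mm, level all round, against the 68 mm expected.
- **Bystanders:** The collet, hex key and T-nut appear unmoved in the pictures.
- **Robot:** The gripper is open and clear of everything, and the highest wrist force I read was about 4 N.

None of the checks failed or disagreed. The ring centres I measured by two methods differed by up to about 1.3 mm, well within the 4 mm of play each ring has around the post.

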